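# Change the scraper for the fork at the tool docks

### The arm

A 6-joint arm with a two-finger parallel gripper is mounted at the origin on a cart in front of the work surface, level with it; the furniture and walls round the work are solid. World frame = base frame: x ahead of the robot, y to its left, z up, the work surface at z = 0. Lengths are in m, angles in rad, forces in N, time in s.
With the tool pointing down it reaches from about 0.35 to 0.975 m from the base axis. Payload 4.9 kg.
Tool frame: the origin (TCP) lies midway between the tips of the shut fingers; the grasp point (between the pads) lies 19 mm behind it; z points along the fingers, y is the line along which they close (so a half turn about z gives the same grasp; the last joint's range is limited). The gripper opens to 85 mm and grips with 20 to 120 N. Pads are 22 mm wide; open, the fingers measure 114 mm over their backs; the gripper's body (76 mm by 85 mm) begins 54 mm behind the grasp point. The pads swing forward as they close: fully open they stand 13 mm farther back than shut.
Start: joints at [1.142, 0.053, 1.613, -0, 1.476, -0.119], TCP at [0.191, 0.595, 0.231] pointing down, gripper open.
Joint ranges: [-3.01, 3.01], [-1.01, 2.22], [0.06, 2.58], [-1.02, 4.17], [0.09, 2.62], [-3.14, 3.14]. Speed limits (rad/s): [2.57, 2.57, 3.14, 3.14, 3.14, 3.14].

### API

Orientations are given as a unit quaternion [w, x, y, z].
In Python, from plant import state, grab_frame, camera_info, job_done, spot_in, masks_of, pinpoint gives the robot as it stands.
- The arm moves only by the shell command python3 -m handwheel 'ROWS' [OPENING]. ROWS is JSON, a list that holds one entry, the list of rows, each a list of 6 numbers: the shift along the world's x, y, z in m, then the turn, a rotation vector about the world's x, y, z in degrees. In form: [[[tx, ty, tz, ax, ay, az], ...]]. A call has 1 to 20 rows; each row shifts and turns the commanded pose from where the row before left it; what a row does not reach is not made up. A row lasts 1/12 s, in which the tool goes at most 41.7 mm and 7.16 degrees, less where a joint would pass 70% of its speed; a pose out of reach is approached as far as the arm can. A call is refused whole if a number of a shift passes 0.0417 or a number of a turn 7.16, either way. A call with a gripper value outside its range is refused whole. OPENING is the opening, from 0 (shut) to 1 (fully open), set as the call begins (- or left out, the last holds). The fingers move at their own pace and stop on an object; the grip force is fixed at half the most. Time passes only in rows, so rows that do not move let the fingers close. It gives the time, the measured TCP pose, the force, the opening and the grip force at its end, in the units of the state.
- state(): the state, without advancing time (a new reading comes with each control period).
- grab_frame(name): name is "scene" or "top"; returns (picture, depth): 400x640x3 uint8, blue, green, red; 400x640 float32, m along the optical axis (not along the pixel's ray), 0 where there is no reading.
- camera_info(name): a dict with "fx", "fy", "cx", "cy" (pixels), "T" (4x4, takes a point from camera to world coordinates). Camera axes: x right, y up, looking along -z (the intrinsics and any distortion apply to the point x, -y, -z); pixel columns grow to the right and rows downward; lengths in m; the calibration is good to about 2 mm. A picture is of the moment at which its call begins. camera_info takes no time and is no camera call.
- job_done(): hands the job in; it is judged then, once.
Trained networks look in the newest picture that a camera, given by its name, has taken for a name from the list of things; names that differ only in an ending like _2 or _b are one class to them, and where a whole thing is asked for, a point or a joint stands for the part that bears it (a point fixed in the world has none). Each returns a list of dicts, best first, with "conf" (0 to 1); they miss things now and then, are a little off and sometimes report something else, mostly with a low value. They report only what shows in the picture. A call takes as long as a camera call.
- spot_in(camera, thing): "box" ([left, top, width, height] in pixels, round what is visible of it).
- masks_of(camera, thing): "region" (400x640 bool, what is visible of it) and "box" ([left, top, width, height] in pixels, round what is visible of it).
- pinpoint(camera, thing): "position" ([column, row] in pixels: a listed point, or the origin of a listed thing).
The state is a dict: "time": time; "joint_pos": joint angles; "joint_vel": joint speeds; "joint_efforts": joint torques, N m; "tool_pos": TCP position; "tool_rot": TCP orientation; "contact_force": force on the tool from outside, world axes, zero at the start; "ft_torque": the same for the moment, N m; "gripper_width": opening from 0.0 (shut) to 1.0 (fully open); "grasp_force": force on a finger pad.
Only numpy, scipy, OpenCV 4.12 (cv2) and the standard library are available. Lean on these libraries where they do the work, as an engineer would, in place of code of your own. Each camera call takes 0.05 s, during which the arm holds its last target. There are 200 camera calls.

### The job

Change the tools at the docks: slide the flat scraper that lies on the worktop blade first into the empty dock until it is fully home and let go of it. Then draw the two-pronged fork out of its dock and finish while holding it still in the gripper, about 25 cm above the worktop, with its prongs slanting upward at about 45 degrees so that they can be inspected. Leave the spare scraper in its dock, and the dish, bottles and beaker where they are.

Things in the scene. Friction and masses are not known exactly. Their poses are not given: they have to be found in the camera images.
- scraper_mid (a point): Centre of the handle of the flat scraper that lies loose on the worktop: a wooden handle 100 long (along x), 18 wide (y), 24 high (z), and a flat steel blade 3 thick and 40 wide that sticks out 78 beyond the handle's +x end at half the handle's height (front corners clipped to 34 wide over the last 10); about 0.11 kg, balance point about 25 ahead of this point. x axis along the handle to the blade, z up. It lies on the handle's underside.
- dock_free: The empty one of three equal fixed grey tool docks, 95 apart on a plate; its place changes. Origin under the middle of the slot's mouth at the dock's underside (8 above the worktop); x points level into the slot, away from the robot, z up. A tool is fully home, handle front against the dock's face, when its handle centre is at x -50, y 0, z 40 in this frame, blade along +x.
- free_mouth (a point): Centre of the slot mouth of dock_free, 43 above that origin, axes as the dock. The slot is a flat level channel 45 wide, 9 high (floor 38.5 over the dock's origin), 82 deep, open at the back and along the middle of its top.
- dock_fork: The dock that holds the fork at the start; shape and frame as dock_free. Each dock is 61 wide and 52 high; below the mouth a tongue 12 wide sticks out 40 toward the robot, its top 28 above the origin, and bears the docked handle.
- fork_mid (a point): Centre of the straight handle of the fork in dock_fork: a wooden handle 100 long (along x), 18 wide (y), 24 high (z), and a flat steel fork 3 thick and 40 wide (two prongs 12 wide) that sticks out 78 beyond the handle's +x end at half the handle's height; a round wooden disc 32 across and 14 thick ends the handle on the -x side (its centre 58 from this point). About 0.11 kg. x axis along the handle to the prongs, z up at the start. It starts fully home.
- spare_mid (a point): Centre of the handle of the spare scraper, the same as the first one, in the third dock; it stays there.
- dish: Glass dish with lid, 89 across and 16 high, loose on the worktop before the docks; origin under its centre. Leave it.
- amber: Brown reagent bottle, 54 across, 112 high; origin under its centre. Leave it.
- buffer: Small white bottle with screw cap, 36 across, 82 high; origin under its centre. Leave it.
- beaker: Glass beaker, 52 across, 66 high; origin under its centre. Leave it.

How it is judged:
On the way, in this order (a step that is already met when the one before it is completed fails the run):
1. the scraper is fully home in the empty dock and let go (x of scraper_mid in the frame of dock_free between -0.057 and -0.044 m and y of scraper_mid in the frame of dock_free between -0.005 and 0.005 m and z of scraper_mid in the frame of dock_free between 0.035 and 0.045 m and angle between the x axis of scraper_mid and the x axis of dock_free, either way round below 0.1 rad and contact force between scraper and the arm below 0.1 N and contact force between scraper and the fingers below 0.1 N), for 0.3 s.
2. the fork has been drawn clear of its dock, held in the gripper ((x of fork_mid in the frame of dock_fork below -0.125 m or height (world z) of fork_mid above 0.15 m) and contact force between fork and dock_fork below 0.05 N and contact force between fork and the fingers above 0.5 N), for 0.1 s.
At the end, for the whole second after the job is handed in: Gripper holds the fork still, clear of its dock, handle centre 19 to 35 cm up, prongs up at 30 to 60 degrees; the scraper lies released in the once empty dock, its handle within 7 mm of the face; spare scraper within 10 mm, dish, bottles and beaker within 20 mm of their starts (all of step 1 and all of step 2 and height (world z) of fork_mid between 0.19 and 0.35 m and angle between fork_mid's own x axis and vertical between 0.5236 and 1.0472 rad and linear speed of fork below 0.03 m/s and angular speed of fork below 0.2 rad/s and distance of spare_mid from where it was at the start of the episode below 0.01 m and distance of each of dish, amber, buffer, beaker from where it was at the start of the episode below 0.02 m); the arm keeps its last pose, push and grip.
It fails at once if the spare scraper is pulled or pushed out of place (over 15 mm) (distance of spare_mid from where it was at the start of the episode above 0.015 m).
It fails at once if the dish, a bottle or the beaker is knocked away (over 30 mm) (distance of any of dish, amber, buffer, beaker from where it was at the start of the episode above 0.03 m).
It also fails if it takes over 64 s, if anything falls off the work surface, if the arm or the gripper's body presses on something with over 40 N, if the wrist force passes 120 N, or if a joint passes its speed limit or range.

## Working session

There is one attempt and no reset: what is moved stays moved. The work goes in short steps, Python scripts to look and compute and a shell command to move; the robot and the scene stay as the last step left them, time stands still between calls to the robot, and variables do not carry over. Pictures are saved under pics/ and viewed, at most 10 in all, crops included, and the job is handed in when it is done.

```bash
mkdir -p pics; ls
cat > h.py <<'E'
import numpy as np, cv2
from plant import *
def px2w(cam,u,v,depth=None,z=None):
    c=camera_info(cam);T=np.array(c["T"])
    d=np.array([(u-c["cx"])/c["fx"],-(v-c["cy"])/c["fy"],-1.0])
    r=T[:3,:3]@d;o=T[:3,3]
    s=depth if z is None else (z-o[2])/r[2]
    return o+s*r
E
python3 - <<'E'
from h import *
print(state())
for c in ["scene","top"]:
    ci=camera_info(c);print(ci)
    im,d=grab_frame(c);cv2.imwrite(f"pics/{c}0.png",im);np.save(f"pics/{c}0.npy",d)
    for t in ["scraper_mid","free_mouth","dock_free","dock_fork","fork_mid","spare_mid","dish","amber","buffer","beaker"]:
        r=pinpoint(c,t)[:3]
        for q in r:
            u,v=q["position"];dd=d[min(399,int(v)),min(639,int(u))]
            print(c,t,round(q["conf"],2),np.round([u,v],1),px2w(c,u,v,dd).round(3))
E
```

```text
pics
{'time': 0.0, 'joint_pos': array([ 1.14198170e+00,  5.33624559e-02,  1.61434002e+00, -2.84571494e-05,
        1.47599698e+00, -1.18995312e-01]), 'joint_vel': array([-5.15546579e-05, -3.86278992e-04, -1.60135326e-03, -9.82489178e-04,
       -2.90425302e-04,  6.53657711e-04]), 'joint_efforts': array([-4.71520798e-04, -3.93687379e+01, -3.70174813e+01, -1.75153973e-04,
        6.99718090e-03, -4.64457145e-06]), 'tool_pos': array([0.19028924, 0.59465255, 0.23003206]), 'tool_rot': array([-2.71302044e-04,  1.54289409e-01,  9.88025136e-01, -1.01796280e-03]), 'contact_force': array([ 0.8275831 , -0.01642507, -0.03812678]), 'ft_torque': array([-0.03346933, -0.02385726, -0.00051985]), 'grasp_force': 0.0, 'gripper_width': 0.9954143704724294}
{'fx': 459.3964898468917, 'fy': 459.3964898468917, 'cx': 309.1833307269406, 'cy': 194.03749143169028, 'T': array([[ 0.59064781,  0.52646556, -0.6115302 , -0.4935949 ],
       [-0.80692273,  0.38225698, -0.45028358, -0.6496395 ],
       [-0.00329711,  0.75941663,  0.65059627,  1.10171564],
       [ 0.        ,  0.        ,  0.        ,  1.        ]])}
sc
[... 979 characters left out ...]
, -0.07711527,  0.40885177],
       [-0.99955274,  0.02713608,  0.01256797,  0.0741867 ],
       [ 0.01461886,  0.0767529 ,  0.99694297,  1.30485996],
       [ 0.        ,  0.        ,  0.        ,  1.        ]])}
top scraper_mid 0.65 [248.8 229.8] [0.405 0.261 0.022]
top free_mouth 0.89 [353.5 172.3] [ 0.587 -0.053  0.044]
top dock_free 0.59 [347.4 174.8] [ 0.585 -0.038  0.004]
top dock_fork 0.88 [380.4 174.4] [ 0.583 -0.134  0.048]
top fork_mid 0.92 [379.6 188.2] [ 0.545 -0.138  0.009]
top spare_mid 0.66 [320.9 188.4] [0.534 0.046 0.062]
top amber 0.61 [452.6 214.3] [ 0.466 -0.341  0.086]
top buffer 0.71 [432.7 231.9] [ 0.413 -0.291  0.058]
top beaker 0.51 [171.8 188.9] [0.523 0.499 0.028]
```

```bash
python3 -c "
import cv2
a=cv2.imread('pics/top0.png')[110:290,140:480];cv2.imwrite('pics/t1.png',cv2.resize(a,None,fx=2.3,fy=2.3,interpolation=cv2.INTER_CUBIC))
a=cv2.imread('pics/scene0.png')[100:320,180:480];cv2.imwrite('pics/s1.png',cv2.resize(a,None,fx=2.6,fy=2.6,interpolation=cv2.INTER_CUBIC))"
```

```text
(no output)
```

View pics/t1.png

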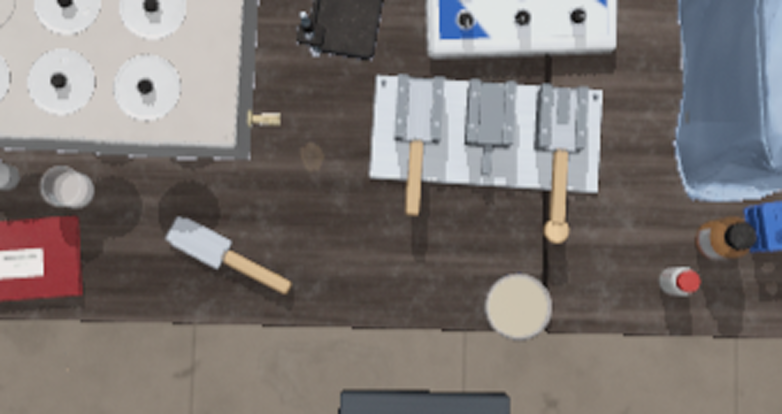

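View pics/s1.png

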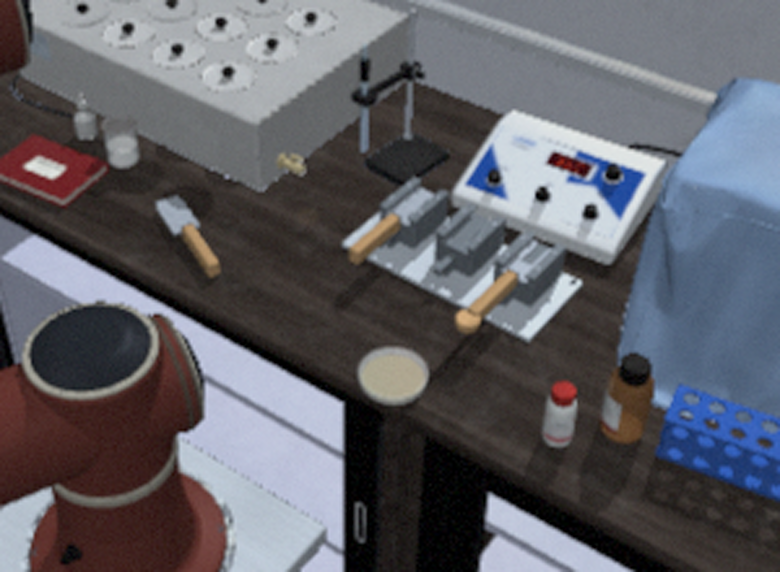

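The views agree. The scraper lies at the left (crop about 235,255) with its blade toward +x/+y. The spare is in the left dock, the middle dock is empty (490,115), and the fork is in the right dock (557,190). I'll fit the handles precisely.

```bash
cat >> h.py <<'E'
def handle(cam,thing,z,near,im=None):
    """min-area rect of wood-coloured top face near a world point, at height z"""
    im,d=grab_frame(cam) if im is None else im
    hsv=cv2.cvtColor(im,cv2.COLOR_BGR2HSV)
    m=cv2.inRange(hsv,(8,80,110),(25,255,255))
    n,l,s,c=cv2.connectedComponentsWithStats(m)
    best=None
    for i in range(1,n):
        if s[i,4]<60: continue
        p=px2w(cam,*c[i],z=z)
        e=np.hypot(*(p[:2]-near))
        if best is None or e<best[0]: best=(e,i)
    i=best[1];v,u=np.nonzero(l==i)
    P=np.array([px2w(cam,a,b,z=z)[:2] for a,b in zip(u,v)])
    r=cv2.minAreaRect((P*1000).astype(np.float32))
    C=P.mean(0);w,V=np.linalg.eigh(np.cov((P-C).T));ax=V[:,1]*np.sign(V[0,1])
    q=(P-C)@ax; 
    mid=C+ax*(q.max()+q.min())/2
    zz=np.array([px2w(cam,a,b,d[b,a])[2] for a,b in zip(u,v) if d[b,a]>0])
    return dict(n=len(u),C=C.round(4),mid=mid.round(4),yaw=np.degrees(np.arctan2(ax[1],ax[0])).round(2),L=np.ptp(q).round(4),W=np.ptp((P-C)@V[:,0]).round(4),zmed=np.median(zz).round(4))
E
python3 - <<'E'
from h import *
for k in range(2):
  for cam in ["top","scene"]:
    f=grab_frame(cam)
    for t,z,n in [("scr",.024,(.405,.255)),("spare",.06,(.53,.04)),("fork",.06,(.53,-.145))]:
        print(cam,t,handle(cam,t,z,np.array(n),f))
f=grab_frame("top")
# dock block top points
im,d=f;v,u=np.mgrid[100:230,280:420];u=u.ravel();v=v.ravel()
P=np.array([px2w("top",a,b,d[b,a]) for a,b in zip(u,v)])
for lo,hi in [(.0,.09),(-.1,.0),(-.2,-.1)]:
    m=(P[:,2]>.05)&(P[:,2]<.075)&(P[:,1]>lo)&(P[:,1]<hi)&(P[:,0]>.585)&(P[:,0]<.68)
    r=cv2.minAreaRect((P[m,:2]*1000).astype(np.float32));print(m.sum(),r,np.median(P[m],0))
E
```

```text
top scr {'n': 110, 'C': array([0.4091, 0.2505]), 'mid': array([0.4098, 0.2519]), 'yaw': np.float64(64.24), 'L': np.float64(0.0904), 'W': np.float64(0.0201), 'zmed': np.float64(0.0221)}
top spare {'n': 90, 'C': array([0.5202, 0.0513]), 'mid': array([0.5289, 0.0514]), 'yaw': np.float64(0.76), 'L': np.float64(0.078), 'W': np.float64(0.0182), 'zmed': np.float64(0.0576)}
top fork {'n': 128, 'C': array([ 0.5097, -0.1364]), 'mid': array([ 0.5177, -0.1362]), 'yaw': np.float64(1.44), 'L': np.float64(0.117), 'W': np.float64(0.0271), 'zmed': np.float64(0.0574)}
scene scr {'n': 96, 'C': array([0.4049, 0.2442]), 'mid': array([0.4042, 0.2428]), 'yaw': np.float64(62.95), 'L': np.float64(0.1085), 'W': np.float64(0.02), 'zmed': np.float64(0.0216)}
scene spare {'n': 92, 'C': array([0.5301, 0.0428]), 'mid': array([0.5294, 0.0428]), 'yaw': np.float64(-0.09), 'L': np.float64(0.1066), 'W': np.float64(0.0184), 'zmed': np.float64(0.0574)}
scene fork {'n': 160, 'C': array([ 0.5046, -0.1453]), 'mid': array([ 0.5116, -0.1454]), 'yaw': np.float64(-0.69), 'L': np.float64(0.1265), 'W': np.float64(0.0309), 'zmed':
[... 643 characters left out ...]
0.4043, 0.2428]), 'yaw': np.float64(62.62), 'L': np.float64(0.1086), 'W': np.float64(0.0196), 'zmed': np.float64(0.0208)}
scene spare {'n': 93, 'C': array([0.5295, 0.0426]), 'mid': array([0.5293, 0.0426]), 'yaw': np.float64(0.34), 'L': np.float64(0.1068), 'W': np.float64(0.0211), 'zmed': np.float64(0.057)}
scene fork {'n': 163, 'C': array([ 0.505 , -0.1455]), 'mid': array([ 0.5116, -0.1456]), 'yaw': np.float64(-0.84), 'L': np.float64(0.1265), 'W': np.float64(0.0309), 'zmed': np.float64(0.0565)}Traceback (most recent call last):
  File "<stdin>", line 10, in <module>
  File "h.py", line 4, in px2w
    c=camera_info(cam);T=np.array(c["T"])
ValueError: time passes only in moves, steps and waits
```

```bash
cat >> h.py <<'E'
_ci={}
_camera_info=camera_info
def camera_info(n):
    if n not in _ci:_ci[n]=_camera_info(n)
    return _ci[n]
def cloud(cam,d):
    c=camera_info(cam);T=np.array(c["T"]);v,u=np.mgrid[:400,:640]
    D=np.stack([(u-c["cx"])/c["fx"]*d,-(v-c["cy"])/c["fy"]*d,-d],-1)
    return D@T[:3,:3].T+T[:3,3]
E
python3 - <<'E'
from h import *
for cam in ["top","scene"]:
    d=np.load(f"pics/{cam}0.npy");im=cv2.imread(f"pics/{cam}0.png");W=cloud(cam,d)
    m=cv2.inRange(cv2.cvtColor(im,cv2.COLOR_BGR2HSV),(5,50,60),(28,255,255))>0
    for t,z,(x,y) in [("scr",.024,(.405,.25)),("spare",.06,(.53,.045)),("fork",.06,(.53,-.14)),]:
        k=m&(abs(W[...,0]-x)<.09)&(abs(W[...,1]-y)<.08)&(W[...,2]>z-.06)&(W[...,2]<z+.02)
        P=W[k]
        print(cam,t,len(P),"z",np.percentile(P[:,2],[5,50,95]).round(4))
        Q=P[P[:,2]>z-.007]
        print("  med",np.median(Q,0).round(4),"x",np.percentile(Q[:,0],[2,98]).round(4),"y",np.percentile(Q[:,1],[2,98]).round(4))
    # table
    k=(W[...,0]>.3)&(W[...,0]<.55)&(W[...,1]>.08)&(W[...,1]<.2);print("table z",np.median(W[k][:,2]))
    # beaker-free objects: docks top
    for y in (.045,-.05,-.14):
        k=(abs(W[...,1]-y)<.045)&(W[...,2]>.052)&(W[...,2]<.07)&(W[...,0]>.56)&(W[...,0]<.72)&~m
        Q=W[k];print(" dock",len(Q),np.percentile(Q[:,0],[1,99]).round(4),np.percentile(Q[:,1],[1,99]).round(4),np.median(Q[:,2]).round(4))
    k=(abs(W[...,0]-.37)<.08)&(abs(W[...,1]+.095)<.08)&(W[...,2]>.009);Q=W[k]
    print(" dish",len(Q),np.percentile(Q,[1,99],axis=0).round(4).tolist(),(np.percentile(Q,1,axis=0)+np.percentile(Q,99,axis=0))/2)
E
```

```text
top scr 630 z [-0.0041  0.0013  0.0255]
  med [0.412  0.2544 0.0233] x [0.39   0.4342] y [0.2114 0.2947]
top spare 361 z [0.0003 0.0545 0.0623]
  med [0.5379 0.0486 0.0596] x [0.4932 0.5836] y [0.0402 0.057 ]
top fork 346 z [0.0007 0.0569 0.0629]
  med [ 0.5162 -0.14    0.0584] x [0.4652 0.5764] y [-0.1505 -0.1275]
table z -0.00033615872653847134
 dock 286 [0.5891 0.6737] [0.0148 0.0749] 0.0594
 dock 261 [0.5892 0.6701] [-0.0814 -0.0189] 0.0598
 dock 302 [0.5795 0.6651] [-0.1757 -0.1134] 0.0594
 dish 650 [[0.3338, -0.1378, 0.0102], [0.4164, -0.0536, 0.0216]] [ 0.37505915 -0.09569699  0.01592798]
scene scr 187 z [-0.0041  0.0149  0.0239]
  med [0.408  0.2472 0.0214] x [0.3841 0.4338] y [0.205  0.2935]
scene spare 167 z [0.0307 0.0544 0.0613]
  med [0.5367 0.0433 0.0574] x [0.491  0.5843] y [0.0348 0.0539]
scene fork 229 z [0.0025 0.0541 0.0605]
  med [ 0.5191 -0.1451  0.0575] x [0.4636 0.5746] y [-0.1541 -0.1336]
table z -0.04697039145619364
 dock 147 [0.5861 0.6741] [0.0089 0.0731] 0.0571
 dock 145 [0.5864 0.6686] [-0.0851 -0.0216] 0.0578
 dock 160 [0.5792 0.6636] [-0.1792 -0.118 ] 0.0579
 dish 440 [[0.3293, -0.1414, 0.0092], [0.4162, -0.0583, 0.0198]] [ 0.37276943 -0.09985479  0.01449833]
```

Run:
```python
from h import *
for cam in ["top","scene"]:
    d=np.load(f"pics/{cam}0.npy");im=cv2.imread(f"pics/{cam}0.png");W=cloud(cam,d)
    m=cv2.inRange(cv2.cvtColor(im,cv2.COLOR_BGR2HSV),(5,50,60),(28,255,255))>0
    for t,z,(x,y),x0 in [("scr",.024,(.41,.25),0),("spare",.06,(.53,.045),0),("fork",.06,(.53,-.14),.50)]:
        k=m&(abs(W[...,0]-x)<.06)&(abs(W[...,1]-y)<.06)&(W[...,2]>z-.008)&(W[...,2]<z+.006)&(W[...,0]>x0)
        v,u=np.nonzero(k)
        vx,vy,cx,cy=cv2.fitLine((W[k][:,:2]).astype(np.float32),cv2.DIST_HUBER,0,.001,.001).ravel()
        s=np.sign(vx);q=(W[k][:,:2]-[cx,cy])@[vx*s,vy*s]
        print(cam,t,k.sum(),np.degrees(np.arctan2(vy*s,vx*s)).round(2),(cx,cy),np.percentile(q,[2,98]))
    H=W[...,2]; hs=cv2.cvtColor(im,cv2.COLOR_BGR2HSV)
    k=(W[...,0]>.42)&(W[...,0]<.55)&(W[...,1]>.24)&(W[...,1]<.38)&(H>.007)&(H<.02)&~m
    Q=W[k];print(" blade",k.sum(),np.median(Q,0),np.percentile(Q,[3,97],axis=0).tolist())
```

```text
top scr 183 64.42 (np.float32(0.41178066), np.float32(0.25303233)) [-0.04546318  0.04473209]
top spare 182 -1.48 (np.float32(0.5383989), np.float32(0.048788626)) [-0.04516494  0.04528706]
top fork 155 -2.93 (np.float32(0.5384064), np.float32(-0.14011845)) [-0.03753276  0.0381323 ]
 blade 325 [0.45155454 0.33410099 0.01311713] [[0.42440790707470755, 0.29724521941518095, 0.007756231705717225], [0.4785691049407218, 0.36962903387429025, 0.017414213858313373]]
scene scr 90 63.8 (np.float32(0.40775812), np.float32(0.2477551)) [-0.04658184  0.05124901]
scene spare 106 -1.45 (np.float32(0.53564733), np.float32(0.0436887)) [-0.04509964  0.04855493]
scene fork 92 -1.5 (np.float32(0.538637), np.float32(-0.14621785)) [-0.03713341  0.03821734]
 blade 121 [0.45088027 0.33475423 0.01106515] [[0.4239629442424232, 0.2981555414832353, 0.008008339091401329], [0.47537985280228917, 0.3682737631927107, 0.016335273843154672]]
```

```bash
python3 -m handwheel '[[[0.0157,-0.0246,0,0,0,-7],[0.0157,-0.0246,0,0,0,-7],[0.0157,-0.0246,0,0,0,-7],[0.0157,-0.0246,0,0,0,-7],[0.0157,-0.0246,0,0,0,-7],[0.0157,-0.0246,0,0,0,-7],[0.0157,-0.0246,0,0,0,-7],[0.0157,-0.0246,0,0,0,-7],[0.0157,-0.0246,0,0,0,-7],[0.0157,-0.0246,0,0,0,-7],[0.0157,-0.0246,0,0,0,-7],[0.0157,-0.0246,0,0,0,-7],[0.0157,-0.0246,0,0,0,-7],[0.0157,-0.0246,0,0,0,-7],[0,0,-0.04,0,0,0],[0,0,-0.04,0,0,0],[0,0,-0.04,0,0,0],[0,0,0,0,0,0],[0,0,0,0,0,0]]]' 1
cat >> h.py <<'E'
from scipy.spatial.transform import Rotation as R
def tool():
    s=state();w,x,y,z=s["tool_rot"];M=R.from_quat([x,y,z,w]).as_matrix()
    print("t",round(s["time"],2),"pos",s["tool_pos"].round(4),"closing yaw",np.degrees(np.arctan2(M[1,1],M[0,1])).round(2),"zaxis",M[:,2].round(3),"q",s["joint_pos"].round(2),"F",s["contact_force"].round(1),"w",round(s["gripper_width"],3),"g",round(s["grasp_force"],1))
E
python3 -c "
from h import *
tool();im,d=grab_frame('top');cv2.imwrite('pics/t2.png',cv2.resize(im[130:330,140:380],None,fx=2.5,fy=2.5))"
```

```text
time: 2.93
tool_pos: [0.4086, 0.25, 0.1094]
tool_rot: [-0.0, 0.847, 0.532, -0.003]
contact_force: [-0.1, 0.5, 0.4]
gripper_width: 0.999
grasp_force: 0.0
t 2.93 pos [0.4086 0.25   0.1094] closing yaw -25.76 zaxis [-0.005 -0.002 -1.   ] q [ 0.39 -0.19  2.06  0.    1.28  0.84] F [-0.1  0.5  0.4] w 0.999 g 0.0
```

View pics/t2.png

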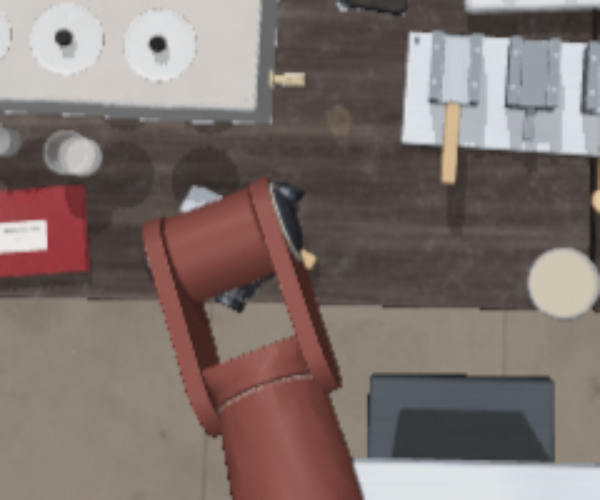

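The gripper sits over the scraper handle at about (250,245), with its jaws across it. Next: descend and grip.

```bash
python3 -m handwheel '[[[0,0,-0.0261,0,0,0],[0,0,-0.0261,0,0,0],[0,0,-0.0261,0,0,0],[0,0,-0.0261,0,0,0],[0,0,0,0,0,0],[0,0,0,0,0,0]]]' 1
python3 -m handwheel '[[[0,0,0,0,0,0],[0,0,0,0,0,0],[0,0,0,0,0,0],[0,0,0,0,0,0],[0,0,0,0,0,0],[0,0,0,0,0,0],[0,0,0,0,0,0],[0,0,0,0,0,0],[0,0,0,0,0,0],[0,0,0,0,0,0],[0,0,0,0,0,0],[0,0,0,0,0,0]]]' 0
python3 -c "
from h import *
tool()"
```

```text
time: 3.48
tool_pos: [0.4116, 0.2516, 0.0089]
tool_rot: [0.0, 0.847, 0.532, 0.001]
contact_force: [0.8, -0.4, -0.9]
gripper_width: 0.998
grasp_force: 0.0
time: 4.48
tool_pos: [0.4111, 0.2511, 0.0078]
tool_rot: [0.0, 0.847, 0.532, 0.001]
contact_force: [-0.5, -0.5, 6.8]
gripper_width: 0.193
grasp_force: 61.1
t 4.48 pos [0.4111 0.2511 0.0078] closing yaw -25.75 zaxis [ 0.001  0.    -1.   ] q [ 0.39 -0.03  2.1  -0.    1.07  0.84] F [-0.5 -0.5  6.8] w 0.193 g 61.1
```

```bash
python3 -m handwheel '[[[0,0,0.02,0,0,0],[0,0,0.035,0,0,0],[0,0,0.035,0,0,0],[0.0022,-0.0296,0,0,0,-6.64],[0.0022,-0.0296,0,0,0,-6.64],[0.0022,-0.0296,0,0,0,-6.64],[0.0022,-0.0296,0,0,0,-6.64],[0.0022,-0.0296,0,0,0,-6.64],[0.0022,-0.0296,0,0,0,-6.64],[0.0022,-0.0296,0,0,0,-6.64],[0.0022,-0.0296,0,0,0,-6.64],[0.0022,-0.0296,0,0,0,-6.64],[0.0022,-0.0296,0,0,0,-6.64],[0,0,0,0,0,0],[0,0,0,0,0,0],[0,0,0,0,0,0],[0,0,0,0,0,0]]]' 0
python3 - <<'E'
from h import *
tool()
for c in ["top","scene"]:
    im,d=grab_frame(c);np.save(f"pics/{c}3.npy",d);cv2.imwrite(f"pics/{c}3.png",im)
a=cv2.imread("pics/top3.png")[110:270,260:420];b=cv2.imread("pics/scene3.png")[130:290,260:420]
cv2.imwrite("pics/c3.png",cv2.resize(np.hstack([a,b]),None,fx=2.5,fy=2.5,interpolation=cv2.INTER_CUBIC))
E
```

```text
time: 5.9
tool_pos: [0.4318, -0.0442, 0.0963]
tool_rot: [-0.0, 1.0, -0.018, -0.001]
contact_force: [0.3, 0.1, -2.5]
gripper_width: 0.192
grasp_force: 60.2
t 5.9 pos [ 0.4318 -0.0442  0.0963] closing yaw -92.05 zaxis [-0.001  0.001 -1.   ] q [-0.27 -0.3   2.17  0.    1.28  1.33] F [ 0.3  0.1 -2.5] w 0.192 g 60.2
```

View pics/c3.png

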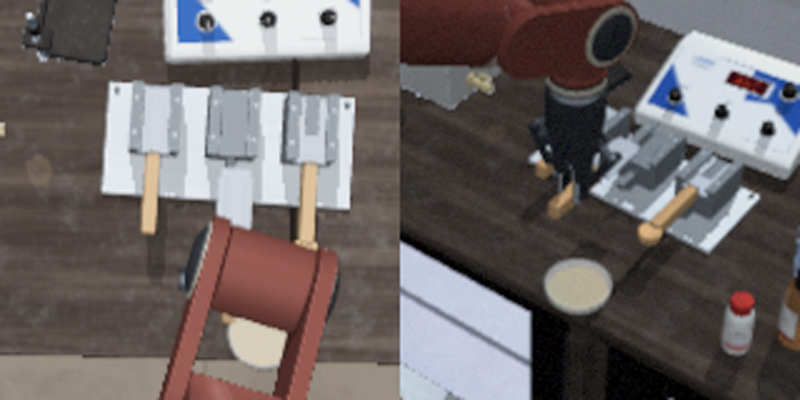

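The blade sticks out ahead of the gripper toward the empty dock (left half about 235,190). I'll measure its offset in the same camera frame.

Run:
```python
from h import *
d=np.load("pics/top3.npy");W=cloud("top",d);X,Y,Z=W[...,0],W[...,1],W[...,2]
k=(X>.46)&(X<.58)&(abs(Y+.045)<.035)&(Z>.08)&(Z<.115)
Q=W[k];print(len(Q),np.percentile(Q,[1,50,99],axis=0).round(4).tolist())
for lo in np.arange(.49,.56,.01):
    q=Q[(Q[:,0]>lo)&(Q[:,0]<lo+.01)]
    if len(q):print(round(lo,3),len(q),(q[:,1].min()+q[:,1].max())/2,np.ptp(q[:,1]),np.median(q[:,2]))
d0=np.load("pics/top0.npy");W=cloud("top",d0);X,Y,Z=W[...,0],W[...,1],W[...,2]
for lab,WW in (("0",cloud("top",d0)),("3",cloud("top",d))):
  X,Y,Z=WW[...,0],WW[...,1],WW[...,2]
  for c in (.0455,-.05,-.145):
    k=(X>.6)&(X<.66)&(abs(Y-c)<.045)&(Z>.045)&(Z<.075);q=WW[k]
    rows=[]
    for lo in np.arange(.6,.66,.01):
        r=q[(q[:,0]>lo)&(q[:,0]<lo+.01)];rows.append((r[:,1].min()+r[:,1].max())/2)
    k2=(abs(Y-c)<.027)&(Z>.05)&(Z<.075)&(X>.585 if c==-.05 else X>.6)&(X<.7);
    print(lab,np.round(rows,4),np.mean(rows).round(4),np.percentile(WW[k2][:,0],[1,99]).round(4))
```

```text
289 [[0.5013, -0.0669, 0.0963], [0.5336, -0.0493, 0.1014], [0.5656, -0.0287, 0.1072]]
0.49 2 -0.06316404237794472 0.0032481938345536587 0.09876511411612154
0.5 25 -0.05716915592147857 0.02097746073853718 0.10206378449779918
0.51 52 -0.04812379326486075 0.038362767556007496 0.10155409190539888
0.52 42 -0.04781946257187614 0.03782663111895554 0.10198280718439856
0.53 56 -0.04768628641434866 0.03802509310561483 0.10093673887596788
0.54 42 -0.04754517974837403 0.03824441933838586 0.10187748716881073
0.55 46 -0.04745559509174168 0.037678139545293685 0.10106222694410916
0.56 24 -0.04995372691397657 0.03229166809896784 0.10132419361573741Traceback (most recent call last):
  File "<stdin>", line 15, in <module>
    return umr_minimum(a, axis, None, out, keepdims, initial, where)
ValueError: zero-size array to reduction operation minimum which has no identity
```

```bash
python3 -m handwheel '[[[0,0.003,0,0,0,-0.5],[0,0,-0.025,0,0,0],[0,0,-0.024,0,0,0],[0,0,0,0,0,0],[0,0,0,0,0,0],[0,0,0,0,0,0]]]'
python3 -c "
from h import *
tool();im,d=grab_frame('top');W=cloud('top',d);X,Y,Z=[W[...,i] for i in range(3)]
k=(X>.5)&(X<.6)&(abs(Y+.045)<.035)&(Z>.04)&(Z<.06)
v=im.copy();v[k]=(0,0,255)
cv2.imwrite('pics/c4.png',cv2.resize(np.hstack([im[130:230,300:400],v[130:230,300:400]]),None,fx=4,fy=4))
for lo in np.arange(.5,.6,.01):
    q=W[k&(X>lo)&(X<lo+.01)]
    if len(q)>3:print(round(lo,3),len(q),((q[:,1].min()+q[:,1].max())/2).round(4),np.ptp(q[:,1]).round(4),np.median(q[:,2]).round(4))
for c in (.0455,-.05,-.145):
    k=(X>.615)&(X<.65)&(abs(Y-c)<.045)&(Z>.045)&(Z<.075);q=W[k];print(c,np.percentile(q,[1,50,99],axis=0).round(4).tolist())
"
```

```text
time: 6.5
tool_pos: [0.4329, -0.0419, 0.0489]
tool_rot: [0.0, 1.0, -0.023, 0.001]
contact_force: [0.6, 0.0, -1.5]
gripper_width: 0.193
grasp_force: 60.2
t 6.5 pos [ 0.4329 -0.0419  0.0489] closing yaw -92.62 zaxis [ 0.001 -0.    -1.   ] q [-0.27 -0.23  2.2   0.    1.17  1.35] F [ 0.6  0.  -1.5] w 0.193 g 60.2
0.5 25 -0.0504 0.0276 0.0539
0.51 44 -0.0454 0.0366 0.0544
0.52 48 -0.0468 0.0397 0.0544
0.53 42 -0.0468 0.0395 0.0541
0.54 43 -0.0466 0.0384 0.0539
0.55 44 -0.0478 0.0367 0.054
0.56 23 -0.0478 0.0304 0.0545
0.58 18 -0.0486 0.057 0.0483
0.59 54 -0.0512 0.0514 0.0474
0.0455 [[0.6152, 0.0147, 0.0463], [0.6328, 0.0445, 0.0522], [0.6495, 0.0748, 0.0646]]
-0.05 [[0.6154, -0.0791, 0.0451], [0.6322, -0.0525, 0.0558], [0.6497, -0.0193, 0.0639]]
-0.145 [[0.6151, -0.1756, 0.0452], [0.6332, -0.147, 0.0562], [0.6497, -0.1141, 0.0658]]
```

View pics/c4.png

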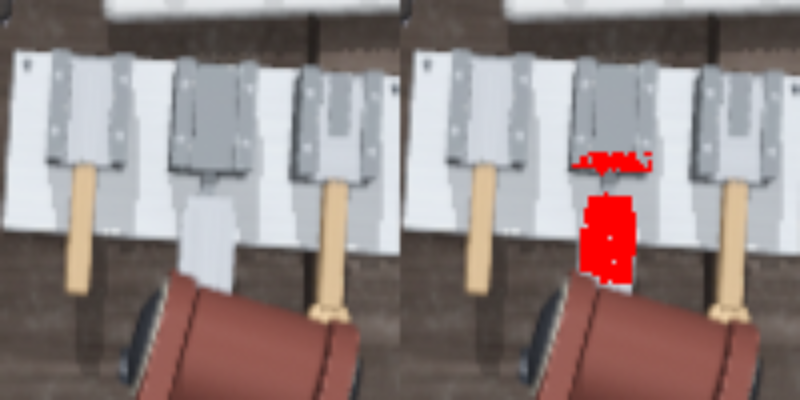

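The blade (about 207,240 in the crop) lines up with the slot (about 210,120) to within roughly 1 mm. I'll trim it and advance.

```bash
python3 -m handwheel '[[[0,0.0013,-0.0018,0,0,0],[0.01,-0.00045,0,0,0,0],[0.01,-0.00045,0,0,0,0],[0.008,-0.00035,0,0,0,0],[0.006,-0.00025,0,0,0,0],[0.006,-0.00025,0,0,0,0],[0.006,-0.00025,0,0,0,0],[0.006,-0.00025,0,0,0,0],[0,0,0,0,0,0],[0,0,0,0,0,0]]]'
python3 -c "
from h import *
tool()"
```

```text
time: 7.38
tool_pos: [0.4845, -0.0431, 0.046]
tool_rot: [-0.0, 1.0, -0.023, -0.0]
contact_force: [-0.7, -0.3, -1.4]
gripper_width: 0.193
grasp_force: 60.2
t 7.38 pos [ 0.4845 -0.0431  0.046 ] closing yaw -92.64 zaxis [-0.  0. -1.] q [-0.24 -0.09  2.08 -0.    1.15  1.38] F [-0.7 -0.3 -1.4] w 0.193 g 60.2
```

```bash
python3 -m handwheel '[[[0.008,-0.00035,0,0,0,0],[0.008,-0.00035,0,0,0,0],[0.008,-0.00035,0,0,0,0],[0.006,-0.00025,0,0,0,0],[0.005,-0.0002,0,0,0,0],[0,0,0,0,0,0],[0,0,0,0,0,0]]]'
python3 -m handwheel '[[[0.002,-0.0001,0,0,0,0],[0.002,-0.0001,0,0,0,0],[0.002,-0.0001,0,0,0,0],[0,0,0,0,0,0],[0,0,0,0,0,0]]]'
```

```text
time: 7.97
tool_pos: [0.5195, -0.0446, 0.046]
tool_rot: [-0.0, 1.0, -0.023, -0.0]
contact_force: [-0.3, -1.0, -2.2]
gripper_width: 0.195
grasp_force: 60.2
time: 8.38
tool_pos: [0.5254, -0.045, 0.0462]
tool_rot: [0.0, 1.0, -0.023, 0.0]
contact_force: [-0.3, 0.5, -1.6]
gripper_width: 0.192
grasp_force: 60.2
```

Run:
```python
from h import *
tool()
for c in ["top","scene"]:
    im,d=grab_frame(c);np.save(f"pics/{c}5.npy",d);cv2.imwrite(f"pics/{c}5.png",im)
a=cv2.imread("pics/top5.png")[130:230,300:400];b=cv2.imread("pics/scene5.png")[150:250,300:400]
cv2.imwrite("pics/c5.png",cv2.resize(np.hstack([a,b]),None,fx=4,fy=4,interpolation=cv2.INTER_CUBIC))
```

```text
t 8.38 pos [ 0.5254 -0.045   0.0462] closing yaw -92.65 zaxis [ 0. -0. -1.] q [-0.23  0.01  1.98 -0.    1.15  1.39] F [-0.3  0.5 -1.6] w 0.192 g 60.2
```

View pics/c5.png

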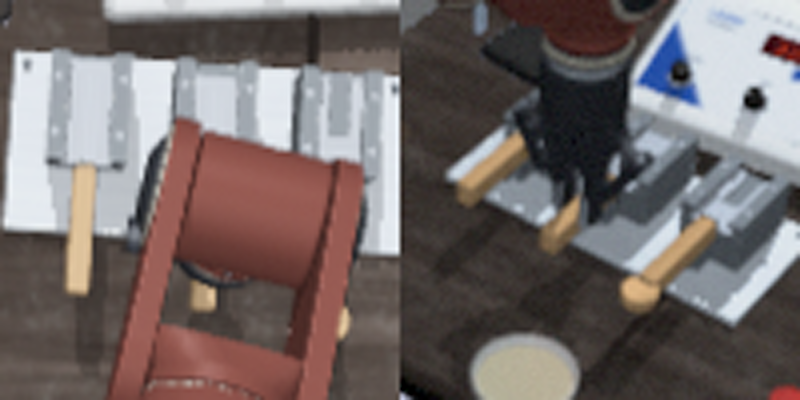

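The blade is well into the middle slot (left half about 215,100) and hasn't touched anything yet. I'll keep creeping forward until the handle meets the face.

```bash
python3 -m handwheel '[[[0.0015,-0.0001,0,0,0,0],[0.0015,-0.0001,0,0,0,0],[0,0,0,0,0,0]]]' | grep -E "pos|contact"
python3 -m handwheel '[[[0.0015,-0.0001,0,0,0,0],[0.0015,-0.0001,0,0,0,0],[0,0,0,0,0,0]]]'| grep -E "pos|contact"
python3 -m handwheel '[[[0.0015,0,0,0,0,0],[0.0015,0,0,0,0,0],[0,0,0,0,0,0]]]'| grep -E "pos|contact"
```

```text
tool_pos: [0.5287, -0.0452, 0.0462]
contact_force: [-0.1, -0.2, -1.2]
tool_pos: [0.5316, -0.0454, 0.0462]
contact_force: [-0.5, 0.2, -0.2]
tool_pos: [0.5322, -0.0452, 0.0454]
contact_force: [-7.3, -1.5, 2.5]
```

```bash
python3 -m handwheel '[[[0,0,-0.0012,0,0,0],[0,0,-0.001,0,0,0],[0.0005,0,0,0,0,0],[0,0,0,0,0,0],[0,0,0,0,0,0]]]'| grep -E "pos|contact"
python3 -m handwheel '[[[0,0,0,0,0,0],[0,0,0,0,0,0],[0,0,0,0,0,0],[0,0,0,0,0,0],[0,0,0,0,0,0],[0,0,0,0,0,0],[0,0,0,0,0,0],[0,0,0,0,0,0]]]' 0.75
python3 -m handwheel '[[[0,0,0.02,0,0,0],[0,0,0.03,0,0,0],[0,0,0.04,0,0,0],[0,0,0.04,0,0,0],[-0.03,0,0.03,0,0,0],[-0.04,0,0,0,0,0],[-0.04,0,0,0,0,0],[-0.04,0,0,0,0,0],[0,0,0,0,0,0],[0,0,0,0,0,0]]]'
python3 - <<'E'
from h import *
tool()
for c in ["top","scene"]:
    im,d=grab_frame(c);np.save(f"pics/{c}6.npy",d);cv2.imwrite(f"pics/{c}6.png",im)
    W=cloud(c,d)
    m=cv2.inRange(cv2.cvtColor(im,cv2.COLOR_BGR2HSV),(5,50,60),(28,255,255))>0
    for t,y in [("spare",.045),("scr",-.047),("fork",-.14)]:
        k=m&(abs(W[...,0]-.53)<.08)&(abs(W[...,1]-y)<.03)&(W[...,2]>.05)&(W[...,2]<.068)&((W[...,0]>.5)|(t!="fork"))
        if k.sum()<10: print(c,t,k.sum());continue
        vx,vy,cx,cy=cv2.fitLine((W[k][:,:2]).astype(np.float32),cv2.DIST_HUBER,0,.001,.001).ravel();s=np.sign(vx)
        print(c,t,k.sum(),np.degrees(np.arctan2(vy*s,vx*s)).round(2),np.round([cx,cy],4),np.percentile(W[k][:,0],[2,98]).round(4),np.median(W[k][:,2]).round(4))
a=cv2.imread("pics/top6.png")[130:230,300:400];b=cv2.imread("pics/scene6.png")[150:250,300:400]
cv2.imwrite("pics/c6.png",cv2.resize(np.hstack([a,b]),None,fx=4,fy=4,interpolation=cv2.INTER_CUBIC))
E
```

```text
tool_pos: [0.5322, -0.0451, 0.0438]
contact_force: [-12.0, 0.5, 8.6]
time: 10.32
tool_pos: [0.5349, -0.0453, 0.0439]
tool_rot: [-0.0, 1.0, -0.023, 0.0]
contact_force: [0.2, -0.1, -0.9]
gripper_width: 0.753
grasp_force: 0.0
time: 11.15
tool_pos: [0.3841, -0.0452, 0.2035]
tool_rot: [0.0, 1.0, -0.024, 0.002]
contact_force: [0.4, -0.2, 0.4]
gripper_width: 0.751
grasp_force: 0.0
t 11.15 pos [ 0.3841 -0.0452  0.2035] closing yaw -92.7 zaxis [ 0.003 -0.001 -1.   ] q [-0.31 -0.56  2.17  0.    1.54  1.31] F [ 0.4 -0.2  0.4] w 0.751 g 0.0
top spare 178 -1.44 [0.5389 0.0487] [0.4933 0.584 ] 0.0594
top scr 187 -2.1 [ 0.5348 -0.0453] [0.4899 0.5808] 0.0588
top fork 156 -2.13 [ 0.5392 -0.1401] [0.5012 0.5768] 0.0595
scene spare 80 -0.85 [0.5195 0.0438] [0.488  0.5597] 0.0569
scene scr 117 -1.76 [ 0.5316 -0.0506] [0.4873 0.5835] 0.0569
scene fork 93 -2.04 [ 0.5495 -0.1476] [0.503  0.5779] 0.0578
```

View pics/c6.png

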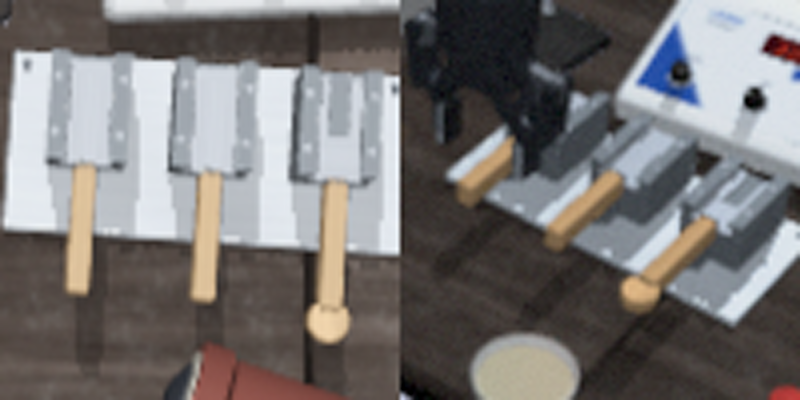

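The scraper is home and released: its handle (205,235) sits exactly between its neighbours and meets the dock face. Now the fork.

```bash
python3 -m handwheel '[[[0.0282,-0.0189,0,0,0,0],[0.0282,-0.0189,0,0,0,0],[0.0282,-0.0189,0,0,0,0],[0.0282,-0.0189,0,0,0,0],[0.0282,-0.0189,0,0,0,0],[0,0,-0.04,0,0,0],[0,0,-0.04,0,0,0],[0,0,-0.03,0,0,0],[0,0,-0.03,0,0,0],[0,0,-0.0195,0,0,0],[0,0,0,0,0,0],[0,0,0,0,0,0],[0,0,0,0,0,0]]]' 0.75
python3 -m handwheel '[[[0,0,0,0,0,0],[0,0,0,0,0,0],[0,0,0,0,0,0],[0,0,0,0,0,0],[0,0,0,0,0,0],[0,0,0,0,0,0],[0,0,0,0,0,0],[0,0,0,0,0,0],[0,0,0,0,0,0],[0,0,0,0,0,0]]]' 0
```

```text
time: 12.33
tool_pos: [0.5281, -0.1403, 0.0448]
tool_rot: [0.0, 1.0, -0.023, 0.001]
contact_force: [-0.3, 0.3, -0.4]
gripper_width: 0.751
grasp_force: 0.0
time: 13.17
tool_pos: [0.5271, -0.1401, 0.0453]
tool_rot: [0.0, 1.0, -0.023, 0.001]
contact_force: [-2.0, 0.1, 6.0]
gripper_width: 0.194
grasp_force: 60.2
```

```bash
python3 -m handwheel '[[[0,0,0.0015,0,0,0],[0,0,0.001,0,0,0],[-0.005,0.0002,0,0,0,0],[-0.01,0.0004,0,0,0,0],[-0.01,0.0004,0,0,0,0],[-0.01,0.0004,0,0,0,0],[-0.01,0.0004,0,0,0,0],[-0.01,0.0004,0,0,0,0],[-0.01,0.0004,0,0,0,0],[-0.01,0.0004,0,0,0,0],[-0.01,0.0004,0,0,0,0],[-0.01,0.0004,0,0,0,0],[-0.005,0.0002,0,0,0,0],[0,0,0,0,0,0],[0,0,0,0,0,0],[0,0,0,0,0,0]]]'
```

```text
time: 14.5
tool_pos: [0.4268, -0.136, 0.0467]
tool_rot: [0.0, 1.0, -0.023, 0.0]
contact_force: [0.6, 0.2, -0.9]
gripper_width: 0.195
grasp_force: 59.5
```

```bash
python3 -m handwheel '[[[0,0,0.02,0,0,0],[0,0,0.03,0,0,0],[0,0,0.04,0,0,0],[0,0,0.04,0,0,0],[0.01,0,0.04,0,0,0],[0.02,0,0.03,0,-3,0],[0.02,0,0,0,-5,0],[0.02,0,0,0,-5,0],[0.02,0,0,0,-6,0],[0.01,0,0,0,-6,0],[0.01,0,0,0,-6,0],[0,0,0,0,-6,0],[0,0,0,0,-5,0],[0,0,0,0,-3,0],[0,0,0,0,0,0],[0,0,0,0,0,0],[0,0,0,0,0,0],[0,0,0,0,0,0]]]'
python3 - <<'E'
from h import *
tool()
for c in ["top","scene"]:
    im,d=grab_frame(c);cv2.imwrite(f"pics/{c}7.png",im)
a=cv2.imread("pics/top7.png")[100:260,280:440];b=cv2.imread("pics/scene7.png")[100:260,260:420]
cv2.imwrite("pics/c7.png",cv2.resize(np.hstack([a,b]),None,fx=2.5,fy=2.5,interpolation=cv2.INTER_CUBIC))
E
```

```text
time: 16.0
tool_pos: [0.5371, -0.136, 0.2476]
tool_rot: [-0.009, 0.924, -0.021, 0.383]
contact_force: [-0.1, 0.4, -1.4]
gripper_width: 0.196
grasp_force: 59.5
t 16.0 pos [ 0.5371 -0.136   0.2476] closing yaw -91.84 zaxis [ 0.707 -0.    -0.707] q [-0.59 -0.6   2.25  0.54  0.87  0.81] F [-0.1  0.4 -1.4] w 0.196 g 59.5
```

View pics/c7.png

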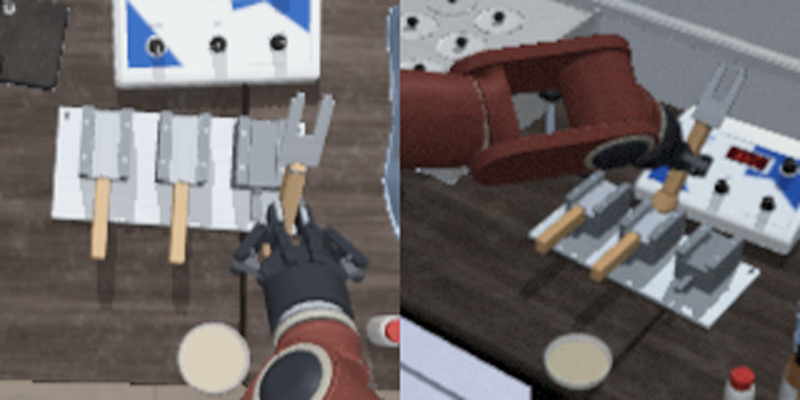

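The fork is held with its prongs slanting up at 45° (right half about 715,100). Both scrapers are docked and the other items haven't moved. I'll let the arm settle and hand in.

```bash
python3 -m handwheel '[[[0,0,0,0,0,0],[0,0,0,0,0,0],[0,0,0,0,0,0],[0,0,0,0,0,0],[0,0,0,0,0,0],[0,0,0,0,0,0]]]'
python3 -c "
from plant import *
print(job_done())"
```

```text
time: 16.6
tool_pos: [0.5363, -0.1358, 0.2463]
tool_rot: [-0.009, 0.924, -0.021, 0.383]
contact_force: [0.1, 0.2, -1.3]
gripper_width: 0.189
grasp_force: 59.5
the job is handed in; nothing more can be done
None
```

I handed the job in at 16.6 s: the scraper is home and released in the middle dock, and the gripper holds the fork still, prongs up at about 45° and about 25 cm above the worktop; hand-in returned no verdict, so I don't have the judged result.

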